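Unlock the bead case and hold the key turned

TASK

The red dust shutter over the keyhole of the locked bead case is caught shut: press the mint-green spring plunger on the case fully down to its stop so that the shutter springs open. Then take the lilac-headed key from its wooden rest, work it down past the sticky pins until it is fully home in the brass lock with the keyway still unturned, and only then turn it a quarter turn clockwise (seen from above). The lock springs back if let go, so finish while still gripping the key, fully home and turned; leave the jar, the spool and the pliers where they are.

Things in the scene. Friction and masses are not known exactly. Their poses are not given: they have to be found in the camera images.
- case: Fixed white bead case, block 200 x 200 x 70 mm high; bead compartments under a clear window on its +x half (raised 7 mm), lock strip on its -x half, towards the robot. Origin: centre of its underside, z up. Stands left or right, yawed up to 0.35 rad.
- keyhole (a point): Centre of the keyway mouth in a brass lock 34 mm across, level with the case top (z 70 mm); in the case frame at (-45, 20, 70) mm. Axes as the case's, fixed (do not turn with the lock). Unturned, the keyway is 15.6 mm in x, 5.4 mm in y, 30 mm deep, plus a 3.5 mm bevelled lead-in all round; same either way round.
- cylinder (a joint): Lock cylinder: 0 = unturned, grows clockwise from above to a stop at 1.6 rad; a spring turns it back (0.13 N m at a quarter). The key has about 0.1 rad of play and the grip may give, so turn the hand about 1.7 rad. Two sprung pins reach into the keyway 10 and 18 mm down; pushing past takes about 7 to 15 N, wiggling helps.
- plunger (a joint): Spring plunger: 0 = up, 0.010 m = pressed to its stop. Takes about 3 N to start and 6.5 N at the stop; springs up again by itself. At about 8 mm it releases the shutter.
- plunger_top (a point): Centre of the top of the plunger's mint-green round head (26 mm diameter, 7 mm thick, 10 mm stem, black collar 32 mm across and 6 mm high below); 25 mm above the case top when up, 15 mm when pressed; in the case frame at (-45, -65) mm. Press from above with shut fingertips.
- shutter (a joint): Red dust shutter, 28 x 18 x 3 mm plate lying 1 mm above the keyhole: 0 = shut and caught, 0.024 m = open. When released it springs open by itself along the case's +y and stays open, clear of the key's collar.
- key: Loose key, 66 mm long, about 45 g, upright in its rest. Origin: blade tip, z up the key. Blade 14 (x) x 4 (y) mm, z 0 to 26, last 6 mm tapered; brass collar 24 mm across, z 26 to 36, its underside meets the lock's face when fully home (tip 26 mm below the keyhole); lilac head 30 (x) x 10 (y) mm, z 36 to 66: pinch across y from above. Same after a half turn.
- key_rest: Fixed wooden block 70 x 60 x 36 mm that holds the key upright in a loose slot, the collar on the block's top, the blade 26 mm down in it: lift the key straight up. Origin: centre of its underside.
- jar: Bystander: light blue bead jar with a gold cap, 48 mm diameter, 60 mm high, beyond the case. Origin at its underside.
- spool: Bystander: rose thread spool standing up, 36 mm diameter, 40 mm high, beyond the key rest. Origin at its underside.
- pliers: Bystander: pliers with lilac handles lying flat, about 130 x 60 x 12 mm, beyond the key rest. Origin at the pivot's underside.

How it is judged:
By the outcome, as a careful person would: the job done as asked, in the order asked, and still so for the second after the job is handed in, while the arm keeps its last pose, push and grip.
It also fails if it takes over 61 s, if anything falls off the work surface, if the arm or the gripper's body presses on something with over 40 N, if the wrist force passes 120 N, or if a joint passes its speed limit or range.

ROBOT

A 7-joint arm with a two-finger parallel gripper is mounted at the origin on the work surface. World frame = base frame: x ahead of the robot, y to its left, z up, the work surface at z = 0. Lengths are in m, angles in rad, forces in N, time in s.
With the tool pointing down it reaches from about 0.4 to 0.85 m from the base axis. Payload 10.4 kg.
Tool frame: the origin (TCP) lies between the finger pads; the fingertips stand 22 mm ahead of it and the grasp point (between the pads) lies 3 mm ahead of it; z points along the fingers, y is the line along which they close (so a half turn about z gives the same grasp; the last joint's range is limited). The gripper opens to 85 mm and grips with 20 to 120 N. Pads are 22 mm wide; open, the fingers measure 114 mm over their backs; the gripper's body (76 mm by 85 mm) begins 54 mm behind the grasp point. The pads swing forward as they close: fully open they stand 13 mm farther back than shut.
Start: joints at [1.196, 0.332, -0.065, 1.46, 0.022, 1.35, -0.088], TCP at [0.215, -0.587, 0.228] pointing down, gripper open.
Joint ranges: [-2.6, 2.6], [-0.5, 2.12], [-1.47, 1.34], [0.16, 2.42], [-1.27, 4.41], [0.06, 2.06], [-2.6, 2.6]. Speed limits (rad/s): [2.22, 2.22, 2.79, 2.79, 3.14, 3.14, 3.14].

INTERFACE

Orientations are given as a 3x3 rotation matrix whose columns are the frame's x, y, z axes.
In Python, from workcell import ctrl, snapshot, job gives the robot as it stands. The module is installed in compiled form; this text tells all that it offers.
- The arm moves only by the shell command python3 -m creep 'ROWS' [FORCE]. ROWS is JSON, a list of rows, each a list of 3 entries, a list of its own where there are three numbers: the shift along the tool's x, y, z in mm, then the turn about the tool's z in rad, then the closure in counts, from 0 (fully open) to 255 (shut). A call has 1 to 12 rows; each row is the pose to reach, as a shift and turn from the pose commanded when the call began, along the tool's axes at that moment; what a row does not reach only later rows make up. A row lasts 1/10 s, in which the tool goes at most 50 mm and 8.59 degrees, less where a joint would pass 70% of its speed; a pose out of reach is approached as far as the arm can. A call with a gripper value outside its range is refused whole. The fingers move at their own pace and stop on an object; FORCE is the grip in N (left out, the last holds). Time passes only in rows, so rows that repeat a pose let the fingers close. It gives the time, the measured TCP pose, the force, the opening and the grip force at its end, in the units of the state.
- ctrl.get_obs(): the state, without advancing time (a new reading comes with each control period).
- snapshot(name): name is "side" or "top"; returns a dict with "image" (384x512x3 uint8, red, green, blue), "z_map" (384x512 float32, m along the optical axis (not along the pixel's ray), 0 where there is no reading), "intrinsics" (3x3 intrinsics, pixels), "rvec" (rotation vector, rad) and "tvec" (3), from world to camera coordinates, as OpenCV has them. Camera axes: x right, y down, z forward; pixel columns grow to the right and rows downward; lengths in m; the calibration is good to about 2 mm. A picture is of the moment at which its call begins.
- job.finish_job(): hands the job in; it is judged then, once.
The state is a dict: "time_s": time; "joints": joint angles; "joint_vel": joint speeds; "tau": joint torques, N m; "ee_pos": TCP position; "orientation": TCP orientation; "force": force on the tool from outside, world axes, zero at the start; "torque": the same for the moment, N m; "finger_gap": opening from 0.0 (shut) to 1.0 (fully open); "grip_force": force on a finger pad.
Only numpy, scipy, OpenCV 4.12 (cv2) and the standard library are available. Lean on these libraries where they do the work, as an engineer would, in place of code of your own. Each camera call takes 0.05 s, during which the arm holds its last target. There are 200 camera calls.

## Working session

There is one attempt and no reset: what is moved stays moved. The work goes in short steps, Python scripts to look and compute and a shell command to move; the robot and the scene stay as the last step left them, time stands still between calls to the robot, and variables do not carry over. Pictures are saved under pics/ and viewed, at most 10 in all, crops included, and the job is handed in when it is done.

```bash
mkdir -p pics; cat > h.py <<'E'
import numpy as np, cv2
from workcell import ctrl, snapshot, job
def cam(s):
    R=cv2.Rodrigues(np.array(s["rvec"],float))[0]; return np.array(s["intrinsics"]),R,np.array(s["tvec"],float).ravel()
def pts(s):
    K,R,t=cam(s); z=s["z_map"]; v,u=np.mgrid[:z.shape[0],:z.shape[1]]
    c=np.stack([(u-K[0,2])/K[0,0]*z,(v-K[1,2])/K[1,1]*z,z],-1)
    return (c-t)@R
def ray(s,u,v,h):
    K,R,t=cam(s); d=R.T@np.linalg.inv(K)@[u,v,1]; o=-R.T@t
    return o+d*(h-o[2])/d[2]
def proj(s,p):
    K,R,t=cam(s); c=K@(R@np.array(p,float)+t); return c[:2]/c[2]
E
python3 - <<'E'
from h import *
o=ctrl.get_obs(); print({k:np.round(v,3).tolist() for k,v in o.items()})
ims=[]
for n in("top","side"):
    s=snapshot(n); K,R,t=cam(s); print(n,np.round(K[0,0]),-R.T@t,R[2]); np.savez(n+"0.npz",**s)
    cv2.imwrite(f"pics/{n}0.png",cv2.resize(s["image"][...,::-1],(768,576)))
E
```

```text
{'time_s': 0.0, 'joints': [1.196, 0.333, -0.065, 1.461, 0.022, 1.35, -0.089], 'joint_vel': [0.0, -0.001, -0.001, 0.001, -0.001, 0.001, 0.0], 'tau': [-0.001, -62.544, 0.049, -39.16, 0.016, 0.01, -0.0], 'ee_pos': [0.215, -0.586, 0.227], 'orientation': [[0.939, 0.345, -0.001], [0.345, -0.939, 0.001], [-0.0, -0.001, -1.0]], 'force': [0.295, -0.472, 0.063], 'torque': [-0.031, 0.011, 0.026], 'grip_force': 0.0, 'finger_gap': 1.001}
top 439.0 [ 0.40354265 -0.02131257  0.9952608 ] [ 0.23449157 -0.00238621 -0.97211522]
side 476.0 [ 0.42739156 -0.71794468  0.6623249 ] [ 0.21670945  0.7397895  -0.63698392]
```

View pics/top0.png

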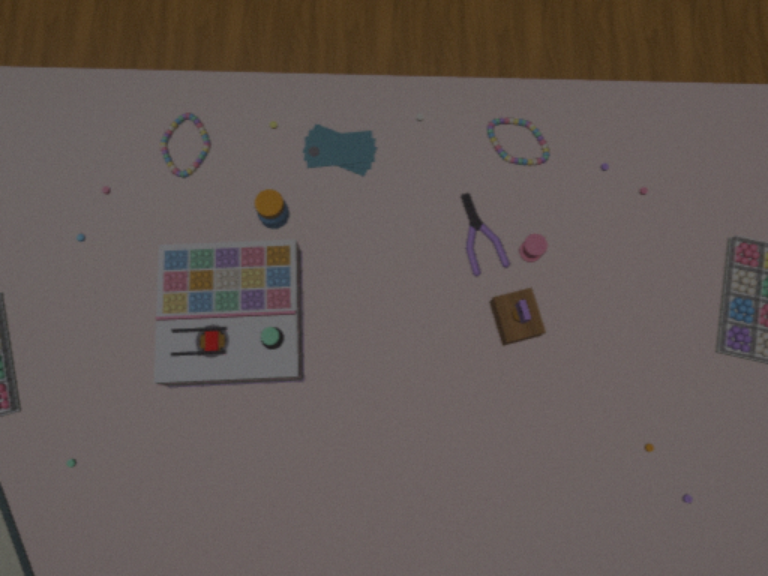

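View pics/side0.png

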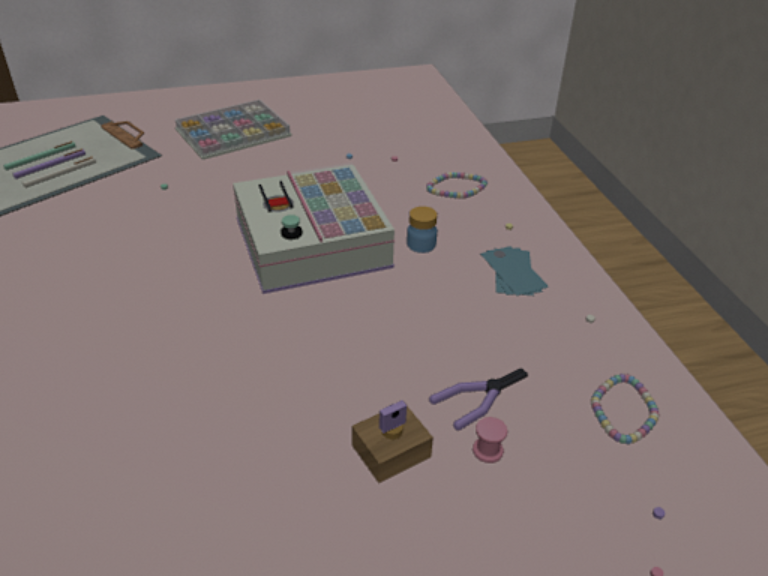

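The top view (768 px scale) shows the case at left, with its shutter at (211,341) and plunger at (271,337). The key rest is at (517,316), with the key head at (524,310). Next I'll measure these with colour masks.

```bash
python3 - <<'E'
from h import *
for n in("top","side"):
    s=dict(np.load(n+"0.npz")); P=pts(s); hsv=cv2.cvtColor(s["image"],cv2.COLOR_RGB2HSV); H,S,V=cv2.split(hsv)
    print(n,"table z",np.median(P[...,2][(S<80)&(s["z_map"]>0)]))
    U=np.arange(512)[None]*1.5; W=np.arange(384)[:,None]*1.5
    def rep(name,m,box,h,zr=None):
        u0,u1,v0,v1=box
        m=m&(U>u0)&(U<u1)&(W>v0)&(W<v1)
        if zr: m=m&(P[...,2]>zr[0])&(P[...,2]<zr[1])
        if m.sum()<5: print(name,"none",m.sum()); return
        v,u=np.nonzero(m); r=cv2.minAreaRect(np.stack([u,v],1).astype(np.float32))
        c=ray(s,r[0][0],r[0][1],h)
        g=np.array([ray(s,a,b,h)[:2] for a,b in zip(u,v)],np.float32)*1000
        rr=cv2.minAreaRect(g)
        print(name,m.sum(),"meanray",g.mean(0).round(1),"rect",np.round(rr[0],1),np.round(rr[1],1),round(rr[2],1),"depth med",np.median(P[m],0).round(4),"zr",np.percentile(P[m][:,2],[5,95]).round(3))
    B=dict(top=dict(case=(130,320,225,400),key=(480,560,280,350),plg=(255,290,320,355)),side=dict(case=(220,400,150,300),key=(340,450,390,490),plg=(275,310,205,245)))[n]
    rep("green",(H>60)&(H<90)&(S>50),B["plg"],.095)
    rep("red",((H<6)|(H>174))&(S>150),B["case"],.074)
    rep("lilac",(H>118)&(H<150)&(S>50),B["key"],.076 if n=="top" else .06)
    rep("case",P[...,2]>0,B["case"],.07,(.055,.09))
    rep("rest",P[...,2]>0,B["key"],.036,(.028,.042))
    rep("head",P[...,2]>0,B["key"],.076,(.064,.085))
E
```

```text
top table z -6.948614466452214e-07
green 116 meanray [538.2 128. ] rect [538.4 128.6] [23.1 22.6] 3.4 depth med [0.5378 0.1281 0.0944] zr [0.092 0.097]
red 106 meanray [532.3 213.6] rect [532.3 213.5] [27.6 17.2] 10.0 depth med [0.5323 0.2136 0.0736] zr [0.07  0.076]
lilac 89 meanray [ 586.1 -226.1] rect [ 586.1 -225.7] [29.1 15.1] 16.7 depth med [ 0.5873 -0.2268  0.0754] zr [0.054 0.078]
case 8582 meanray [576.7 195.9] rect [578.4 194.9] [201.9 201.7] 3.9 depth med [0.5753 0.1959 0.0741] zr [0.067 0.079]
rest 724 meanray [ 586.  -227.7] rect [ 587.1 -228.5] [70.4 61.8] 16.0 depth med [ 0.5839 -0.2254  0.0361] zr [0.033 0.039]
head 84 meanray [ 586.1 -227.8] rect [ 586.4 -227.8] [30.7 12.8] 14.4 depth med [ 0.5863 -0.228   0.0757] zr [0.066 0.078]
side table z -0.0015267593575629163
green 80 meanray [537.4 121.4] rect [535.3 113.3] [45.1 21.1] 79.7 depth med [0.5378 0.1243 0.0934] zr [0.087 0.095]
red 57 meanray [532.6 209.5] rect [535.6 179.1] [27.9 82.2] 5.0 depth med [0.5326 0.2114 0.0729] zr [0.071 0.075]
lilac 327 meanray [ 600.6 -224.4] rect [ 612.5 -219.2] [95.5 28.3] 18.4 depth med [ 0.5905 -0.2308  0.0612] zr [0.008 0.076]
case 4725 meanray [576.6 180.4] rect [577.3 189.7] [202.1 230.4] 3.9 depth med [0.5759 0.1736 0.0726] zr [0.061 0.077]
rest 1011 meanray [ 583.4 -238.1] rect [ 585.9 -231.8] [73. 65.] 15.9 depth med [ 0.5782 -0.2391  0.0348] zr [0.031 0.037]
head 157 meanray [ 585.3 -233.6] rect [ 585.3 -233.7] [34.  16.9] 16.0 depth med [ 0.5862 -0.231   0.0738] zr [0.065 0.077]
```

Each point agrees with the given sizes. Case: centre (578, 195), yaw 3.9°. Keyhole: about (532, 213). Plunger: (538, 127.5). Key: (586, -228), yaw about 15.5°. To leave room for the clockwise turn, the hand has to be flipped half a turn, so I turn it counter-clockwise on the way to the plunger.

```bash
python3 -m creep '[[[275,-280,0],-0.5,255],[[275,-280,0],-1.0,255],[[275,-280,0],-1.2,255],[[549,-559,0],-1.2,255],[[549,-559,0],-1.2,255],[[549,-559,0],-1.2,255],[[549,-559,0],-1.2,255],[[549,-559,0],-1.2,255],[[549,-559,0],-1.2,255],[[549,-559,0],-1.2,255],[[549,-559,0],-1.2,255],[[549,-559,0],-1.2,255]]' 60
python3 - <<'E'
from h import *
o=ctrl.get_obs(); R=np.array(o["orientation"]); print(o["joints"],o["finger_gap"]); print(np.degrees(np.arctan2(R[1,0],R[0,0])),R.T@(np.array([.538,.1275,.125])-o["ee_pos"])*1000)
E
```

```text
time_s: 1.3
ee_pos: [0.4628, -0.0381, 0.2283]
orientation: [[0.019, 1.0, 0.0], [1.0, -0.019, -0.001], [-0.001, 0.0, -1.0]]
force: [1.3, -0.6, 0.0]
finger_gap: 0.002
grip_force: 0.0
[ 0.68267279  0.01246339 -0.69400327  1.8341564   0.00884784  1.29756318
 -0.03298751] 0.0018528506986564643
88.89360782515216 [167.07297889  71.95689657 103.20460902]
```

```bash
python3 -m creep '[[[167,72,50],-0.8,255],[[167,72,50],-0.8,255],[[167,72,50],-0.8,255],[[167,72,50],-0.8,255],[[167,72,90],-0.8,255],[[167,72,95],-0.8,255],[[167,72,95],-0.8,255],[[167,72,95],-0.8,255],[[167,72,95],-0.8,255]]'
python3 - <<'E'
from h import *
o=ctrl.get_obs(); R=np.array(o["orientation"]); print(o["joints"]); print(np.degrees(np.arctan2(R[1,0],R[0,0])),R.T@(np.array([.538,.1275,.107])-o["ee_pos"])*1000)
E
```

```text
time_s: 2.2
ee_pos: [0.5383, 0.1255, 0.1342]
orientation: [[-0.703, 0.712, 0.002], [0.712, 0.703, -0.0], [-0.001, 0.001, -1.0]]
force: [-1.1, 0.2, -0.3]
finger_gap: -0.0
grip_force: 0.0
[ 0.41775405  0.37335303 -0.87195562  1.73707643  0.30851278  1.17363528
  0.23793215]
134.63371049629154 [ 1.69044582  1.1991764  27.20260766]
```

```bash
python3 -m creep '[[[1,1,10],0,255],[[1,1,18],0,255],[[1,1,22],0,255],[[1,1,26],0,255],[[1,1,28],0,255],[[1,1,28],0,255],[[1,1,28],0,255]]'
```

```text
time_s: 2.9
ee_pos: [0.5378, 0.1271, 0.1053]
orientation: [[-0.704, 0.71, 0.0], [0.71, 0.704, -0.0], [-0.0, 0.0, -1.0]]
force: [-0.4, -0.1, 0.7]
finger_gap: 0.002
grip_force: 0.0
```

```bash
python3 -m creep '[[[0,0,2],0,255],[[0,0,4],0,255],[[0,0,4],0,255]]'
python3 - <<'E'
from h import *
s=snapshot("side"); cv2.imwrite("pics/p1.png",cv2.resize(s["image"][90:220,120:300,::-1],(720,520)))
E
```

```text
time_s: 3.2
ee_pos: [0.5376, 0.1269, 0.1009]
orientation: [[-0.704, 0.71, -0.0], [0.71, 0.704, -0.0], [0.0, -0.0, -1.0]]
force: [0.6, 0.1, -0.3]
finger_gap: -0.002
grip_force: 0.0
```

View pics/p1.png

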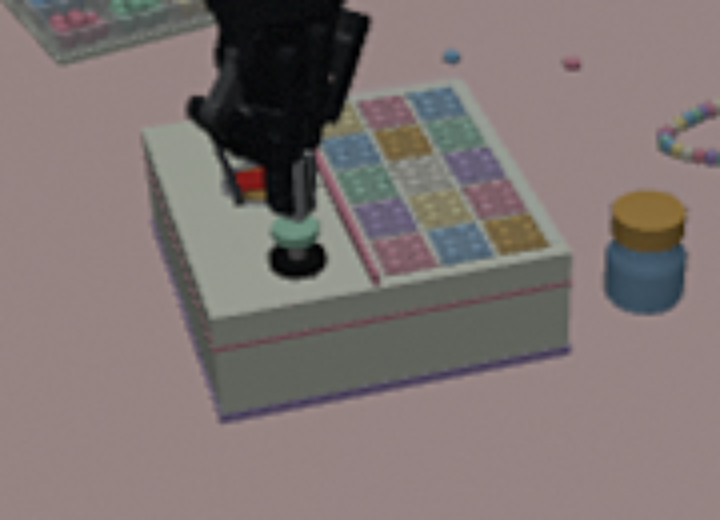

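The fingertips at (300,215) end right at the mint head's rim (297,220), with no force felt. Depth data will tell whether the tip is above or behind the head.

```bash
python3 - <<'E'
from h import *
for n,box in(("side",(175,210,115,152)),("top",(150,210,205,245))):
    s=snapshot(n); P=pts(s); hsv=cv2.cvtColor(s["image"],cv2.COLOR_RGB2HSV); H,S,V=cv2.split(hsv)
    u0,u1,v0,v1=box; m=np.zeros(H.shape,bool); m[v0:v1,u0:u1]=1
    g=m&(H>60)&(H<95)&(S>50); print(n,"green",g.sum(),P[g].mean(0).round(4) if g.any() else "",np.percentile(P[g][:,2],[5,95]) if g.any() else"")
    d=m&(np.abs(P[...,0]-.538)<.03)&(np.abs(P[...,1]-.127)<.03)&(P[...,2]>.078)&~g
    Q=P[d]; 
    for z in np.arange(.078,.13,.005):
        q=Q[(Q[:,2]>=z)&(Q[:,2]<z+.005)]
        if len(q): print(round(z,3),len(q),q.mean(0).round(4),q.min(0).round(3),q.max(0).round(3))
    print("expected plunger px",proj(s,[.538,.127,.095]),"tip", proj(s,[.5376,.1269,.079]))
E
```

```text
side green 133 [0.5427 0.1246 0.1125] [0.07545285 0.17325776]
0.083 2 [0.5382 0.1264 0.0867] [0.527 0.126 0.086] [0.55  0.127 0.087]
0.088 5 [0.5411 0.1255 0.0907] [0.527 0.121 0.09 ] [0.551 0.128 0.093]
0.093 2 [0.5267 0.1318 0.094 ] [0.525 0.13  0.093] [0.528 0.134 0.095]
0.098 2 [0.5343 0.1229 0.1024] [0.532 0.12  0.102] [0.537 0.125 0.102]
0.103 10 [0.5388 0.122  0.1055] [0.528 0.117 0.104] [0.549 0.127 0.108]
0.108 19 [0.5383 0.1188 0.1106] [0.524 0.114 0.108] [0.549 0.127 0.113]
0.113 26 [0.5351 0.1176 0.1154] [0.523 0.112 0.113] [0.549 0.125 0.117]
0.118 25 [0.5361 0.1183 0.1204] [0.524 0.112 0.118] [0.55  0.125 0.123]
0.123 26 [0.5385 0.1186 0.1252] [0.524 0.112 0.123] [0.551 0.131 0.128]
0.128 28 [0.5357 0.1181 0.1301] [0.524 0.112 0.128] [0.551 0.131 0.133]
expected plunger px [193.11402218 146.13563112] tip [193.40199585 152.41554279]
top green 0  
expected plunger px [180.27752291 223.75046519] tip [181.49977214 225.10009736]
```

The tip really ends near z≈0.100, so the tip sits higher than nominal but is centred over the head. I'll keep going down gently until contact.

```bash
python3 -m creep '[[[0,0,3],0,255],[[0,0,6],0,255],[[0,0,8],0,255],[[0,0,8],0,255]]'; python3 -m creep '[[[0,0,2],0,255],[[0,0,4],0,255],[[0,0,4],0,255]]'
```

```text
time_s: 3.75
ee_pos: [0.5375, 0.1269, 0.0928]
orientation: [[-0.704, 0.71, -0.001], [0.71, 0.704, -0.0], [0.0, -0.001, -1.0]]
force: [-0.4, 0.1, -0.2]
finger_gap: -0.003
grip_force: 0.0
time_s: 4.05
ee_pos: [0.5378, 0.1271, 0.0892]
orientation: [[-0.704, 0.71, 0.0], [0.71, 0.704, 0.0], [-0.0, 0.0, -1.0]]
force: [-0.6, -0.0, 2.8]
finger_gap: -0.005
grip_force: 1.6
```

```bash
python3 -m creep '[[[0,0,3],0,255],[[0,0,6],0,255],[[0,0,8],0,255],[[0,0,8],0,255]]'; python3 -m creep '[[[0,0,2],0,255],[[0,0,3],0,255],[[0,0,3],0,255]]'
python3 - <<'E'
from h import *
s=snapshot("side"); cv2.imwrite("pics/p2.png",cv2.resize(s["image"][90:220,120:300,::-1],(720,520)))
E
```

```text
time_s: 4.45
ee_pos: [0.5379, 0.1271, 0.082]
orientation: [[-0.704, 0.71, 0.001], [0.71, 0.704, -0.0], [-0.001, 0.0, -1.0]]
force: [-4.8, -1.5, 10.0]
finger_gap: -0.001
grip_force: 5.6
time_s: 4.75
ee_pos: [0.5382, 0.1272, 0.0816]
orientation: [[-0.704, 0.71, 0.001], [0.71, 0.704, -0.002], [-0.002, -0.0, -1.0]]
force: [-16.1, -6.1, 41.8]
finger_gap: -0.0
grip_force: 20.7
```

View pics/p2.png

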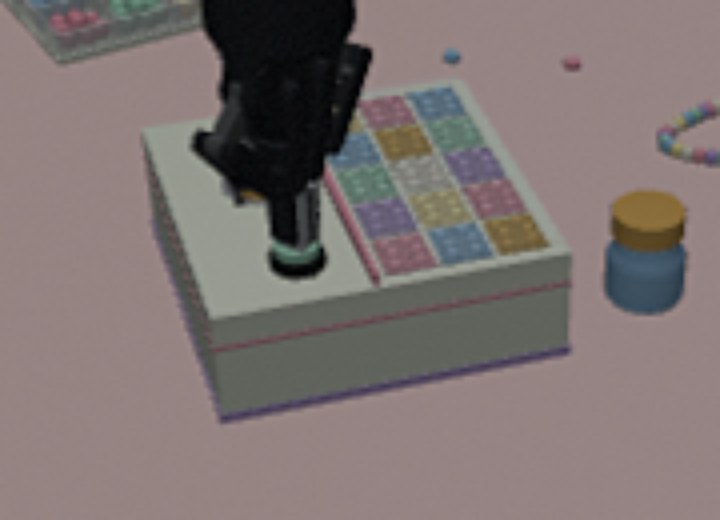

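Plunger is fully at its stop (42 N, head sunk to the collar) and the red is no longer over the lock. This also calibrates the height: tip z = reading + 3 mm, not −22. Now I lift, check the shutter and go to the key.

```bash
python3 -m creep '[[[0,0,-40],0,255],[[0,0,-90],0,255],[[0,0,-110],-0.15,100],[[0,0,-110],-0.3,100],[[0,0,-110],-0.45,100],[[0,0,-110],-0.6,100]]'
python3 - <<'E'
from h import *
o=ctrl.get_obs(); R=np.array(o["orientation"]); print(o["joints"]); print(np.degrees(np.arctan2(R[1,0],R[0,0])),R.T@(np.array([.5862,-.228,.100])-o["ee_pos"])*1000)
E
```

```text
time_s: 5.4
ee_pos: [0.5378, 0.1268, 0.1882]
orientation: [[-0.983, 0.183, 0.0], [0.183, 0.983, -0.0], [-0.0, -0.0, -1.0]]
force: [-0.0, -0.3, 0.1]
finger_gap: 0.608
grip_force: 0.0
[ 0.51526556  0.35544436 -0.99916201  1.67035815  0.31031588  1.28623592
  0.84310418]
169.46680311213024 [-112.42089127 -339.99882531   88.31403144]
```

```bash
python3 -m creep '[[[-112,-340,0],-0.46,100],[[-112,-340,0],-0.46,100],[[-112,-340,0],-0.46,100],[[-112,-340,0],-0.46,100],[[-112,-340,0],-0.46,100],[[-112,-340,0],-0.46,100],[[-112,-340,0],-0.46,100],[[-112,-340,40],-0.46,100],[[-112,-340,70],-0.46,100],[[-112,-340,70],-0.46,100],[[-112,-340,70],-0.46,100]]' 60
python3 - <<'E'
from h import *
o=ctrl.get_obs(); R=np.array(o["orientation"]); print(o["joints"]); print(np.degrees(np.arctan2(R[1,0],R[0,0])),R.T@(np.array([.5862,-.228,.047])-o["ee_pos"])*1000)
a=snapshot("side"); t=snapshot("top")
b=[cv2.resize(a["image"][220:330,200:310],(400,400)),cv2.resize(t["image"][190:260,95:205],(400,255))]
c=np.zeros((400,800,3),np.uint8); c[:,:400]=b[0]; c[:255,400:]=b[1]
cv2.imwrite("pics/k1.png",c[...,::-1]); 
hsv=cv2.cvtColor(t["image"],cv2.COLOR_RGB2HSV);H,S,V=cv2.split(hsv); m=((H<6)|(H>174))&(S>150); m[:190]=0;m[260:]=0;m[:,:95]=0;m[:,205:]=0
print("red",pts(t)[m].mean(0),m.sum())
E
```

```text
time_s: 6.5
ee_pos: [0.5838, -0.2272, 0.1188]
orientation: [[-0.963, -0.268, 0.0], [-0.268, 0.963, 0.001], [-0.0, 0.001, -1.0]]
force: [-0.2, 0.7, 1.5]
finger_gap: 0.611
grip_force: 0.0
[ 0.95764933  0.5786427  -0.89801372  1.55068081  0.4683122   1.24093698
  1.82698296]
-164.46618342362154 [-2.1194366  -1.43540219 71.79059974]
red [0.53181472 0.23688824 0.07347499] 104
```

View pics/k1.png

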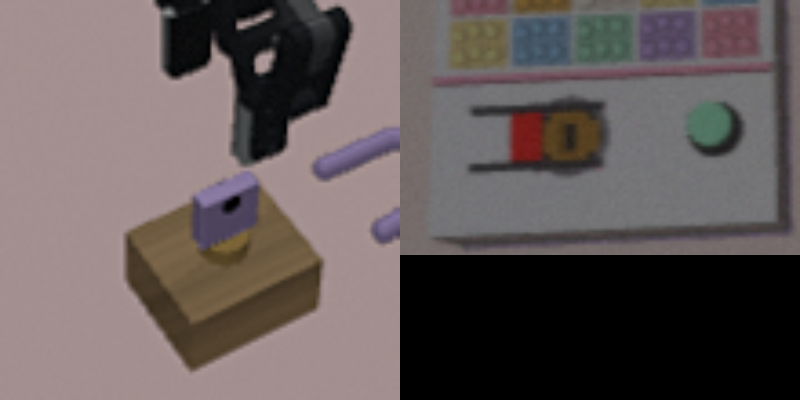

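Shutter is open (red now at y 0.237, moved 24 mm), keyway showing at crop (570,137). In the side crop the fingers straddle the key head at (225,210). I'll check the finger midpoint with depth and measure the keyway slot.

```bash
python3 - <<'E'
from h import *
o=ctrl.get_obs(); R=np.array(o["orientation"])
for n in("side","top"):
    s=snapshot(n);P=pts(s);m=(np.abs(P[...,0]-.585)<.06)&(np.abs(P[...,1]+.228)<.09)&(P[...,2]>.085)&(P[...,2]<.24)
    L=(P[m]-o["ee_pos"])@R   # tool coords
    for sg in(-1,1):
        q=L[(np.sign(L[:,1])==sg)&(L[:,2]>-40e-3)]
        if len(q)>5:
            print(n,sg,len(q),"zmax",np.percentile(q[:,2],98).round(4)); 
            t=q[q[:,2]>np.percentile(q[:,2],98)-.012]; print(" tip x",np.percentile(t[:,0],[3,50,97]).round(4)," y",np.percentile(t[:,1],[3,50,97]).round(4))
    hsv=cv2.cvtColor(s["image"],cv2.COLOR_RGB2HSV);H,S,V=cv2.split(hsv)
    if n=="top":
        m=(np.hypot(P[...,0]-.532,P[...,1]-.213)<.011)
        ys,xs=np.nonzero(m); print(V[min(ys):max(ys)+1,min(xs):max(xs)+1],min(xs),min(ys))
        w=np.clip(70-V[m].astype(float),0,None); u=(xs*w).sum()/w.sum();v=(ys*w).sum()/w.sum(); print(u,v,ray(s,u,v,.068))
    h=(H>118)&(H<150)&(S>50)&(np.abs(P[...,0]-.586)<.03)&(np.abs(P[...,1]+.228)<.03)&(P[...,2]>.046)
    print("key head",h.sum(),P[h].mean(0).round(4), ((P[h]-o["ee_pos"])@R).mean(0).round(4))
E
```

```text
side -1 176 zmax -0.0084
 tip x [-0.0055  0.0072  0.0112]  y [-0.0396 -0.0335 -0.0262]
side 1 209 zmax -0.0061
 tip x [-0.0108 -0.      0.0116]  y [0.0249 0.0266 0.0288]
key head 325 [ 0.5843 -0.2315  0.1001] [ 0.0016 -0.0039  0.0203]
top 1 14 zmax -0.0107
 tip x [0.0064 0.0096 0.0108]  y [0.0261 0.0317 0.0348]
[[82 81 75 78 82 80 80 85 88 83]
 [86 83 76 61 39 43 63 88 87 83]
 [89 79 75 61 37 42 63 85 89 86]
 [83 83 73 55 36 42 65 84 86 87]
 [86 79 73 59 37 41 63 83 85 87]
 [91 78 70 59 37 40 67 86 85 89]
 [83 82 72 57 36 39 69 85 88 85]
 [85 77 69 57 42 44 70 85 89 80]
 [85 80 72 71 63 72 82 87 82 82]
 [85 82 79 83 83 78 81 85 85 68]] 137 223
141.3235294117647 227.01654411764707 [0.53311388 0.21342778 0.068     ]
key head 39 [ 0.5784 -0.229   0.0711] [0.0067 0.0002 0.0492]
```

```bash
python3 -m creep '[[[-2,-1.5,30],0,100],[[-2,-1.5,55],0,100],[[-2,-1.5,68],0,100],[[-2,-1.5,71],0,100],[[-2,-1.5,71],0,100],[[-2,-1.5,71],0,255],[[-2,-1.5,71],0,255],[[-2,-1.5,71],0,255],[[-2,-1.5,71],0,255],[[-2,-1.5,71],0,255],[[-2,-1.5,71],0,255]]' 100
```

```text
time_s: 7.8
ee_pos: [0.5865, -0.2292, 0.0483]
orientation: [[-0.964, -0.267, 0.001], [-0.267, 0.964, -0.001], [-0.001, -0.001, -1.0]]
force: [-1.1, 0.0, 6.7]
finger_gap: 0.099
grip_force: 98.5
```

```bash
python3 -m creep '[[[0,0,-15],0,255],[[0,0,-40],0,255],[[0,0,-80],0,255],[[0,0,-110],0,255],[[0,0,-110],0,255],[[0,0,-110],0,255]]'
python3 - <<'E'
from h import *
o=ctrl.get_obs(); R=np.array(o["orientation"]); print(o["joints"]); print(np.degrees(np.arctan2(R[1,0],R[0,0])),R.T@(np.array([.5325,.213,.158])-o["ee_pos"])*1000)
a=snapshot("side"); u,v=proj(a,np.array(o["ee_pos"])-[0,0,.02]).astype(int)
cv2.imwrite("pics/k2.png",cv2.resize(a["image"][v-45:v+45,u-45:u+45],(540,540))[...,::-1])
E
```

```text
time_s: 8.4
ee_pos: [0.5861, -0.229, 0.1583]
orientation: [[-0.964, -0.267, 0.001], [-0.267, 0.964, -0.001], [-0.001, -0.001, -1.0]]
force: [-0.4, 0.3, -1.2]
finger_gap: 0.095
grip_force: 97.7
[ 0.96458334  0.54759709 -0.91460907  1.50311605  0.4422739   1.30746264
  1.84651942]
-164.52150869515864 [-6.63191977e+01  4.40291444e+02 -1.88037746e-01]
```

View pics/k2.png

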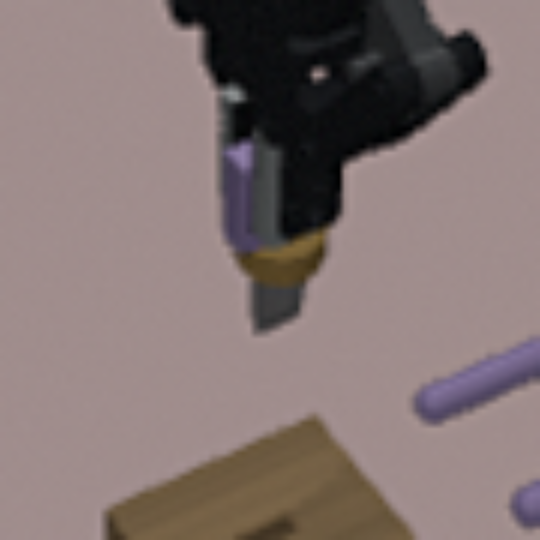

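Key is held upright: brass collar at (280,260), blade tip at (277,330). Moving over the lock, then I'll measure the collar and blade position.

```bash
python3 -m creep '[[[-66,440,-10],0.2,255],[[-66,440,-10],0.2,255],[[-66,440,-10],0.2,255],[[-66,440,-10],0.2,255],[[-66,440,-10],0.2,255],[[-66,440,-10],0.2,255],[[-66,440,-10],0.2,255],[[-66,440,-10],0.2,255],[[-66,440,-10],0.2,255],[[-66,440,0],0.2,255],[[-66,440,0],0.2,255],[[-66,440,0],0.2,255]]'
python3 - <<'E'
from h import *
o=ctrl.get_obs(); R=np.array(o["orientation"]); e=np.array(o["ee_pos"]); print(o["joints"]); print(np.degrees(np.arctan2(R[1,0],R[0,0])))
a=snapshot("side"); P=pts(a); H,S,V=cv2.split(cv2.cvtColor(a["image"],cv2.COLOR_RGB2HSV))
near=(np.abs(P[...,0]-e[0])<.03)&(np.abs(P[...,1]-e[1])<.03)
for nm,m in(("collar",near&(H>8)&(H<28)&(S>100)&(P[...,2]>e[2]-.018)&(P[...,2]<e[2]+.003)),("blade",near&(P[...,2]>e[2]-.042)&(P[...,2]<e[2]-.017)),("head",near&(H>118)&(H<150)&(S>50)&(P[...,2]>e[2]-.01))):
    q=(P[m]-e)@R
    if len(q): print(nm,len(q),"tool lo/med/hi x",np.percentile(q[:,0],[2,50,98]).round(4),"y",np.percentile(q[:,1],[2,50,98]).round(4),"z",np.percentile(q[:,2],[2,98]).round(4))
u,v=proj(a,e-[0,0,.03]).astype(int)
cv2.imwrite("pics/k3.png",cv2.resize(a["image"][v-50:v+50,u-50:u+50],(600,600))[...,::-1]); print(u,v,proj(a,e-[0,0,.0383]))
E
```

```text
time_s: 9.65
ee_pos: [0.532, 0.2112, 0.1563]
orientation: [[-0.998, -0.069, -0.002], [-0.069, 0.998, -0.001], [0.002, -0.001, -1.0]]
force: [-0.0, -1.1, -0.1]
finger_gap: 0.095
grip_force: 97.9
[ 0.34951606  0.45565486 -1.01776384  1.65470657  0.40382246  1.26227613
  0.8908037 ]
-176.05126360325866
collar 48 tool lo/med/hi x [-0.009   0.0005  0.0103] y [-0.0116 -0.009  -0.0027] z [0.0023 0.0133]
blade 54 tool lo/med/hi x [-0.0067 -0.0002  0.0063] y [-0.0045 -0.0014  0.0024] z [0.0185 0.0384]
head 124 tool lo/med/hi x [-0.0268  0.0108  0.0299] y [-0.0309 -0.0174  0.0056] z [-1.749e-01 -1.000e-04]
182 113 [183.27333831 117.26260888]
```

View pics/k3.png

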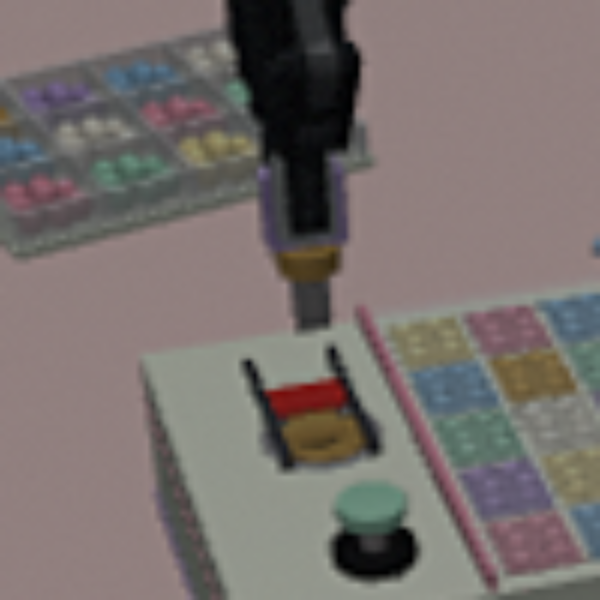

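Blade is centred in the tool frame and its tip is 38.4 mm ahead of the TCP, as expected. The keyway shows at crop (325,435), below the blade tip (312,328). Cross-checking it from the side view while moving down to the mouth.

```bash
python3 -m creep '[[[-0.6,1.8,20],0,255],[[-0.6,1.8,35],0,255],[[-0.6,1.8,43],0,255],[[-0.6,1.8,43],0,255],[[-0.6,1.8,43],0,255]]'
python3 - <<'E'
from h import *
o=ctrl.get_obs(); R=np.array(o["orientation"]); e=np.array(o["ee_pos"]);s=dict(np.load("side0.npz"))
print("side ray keyway",ray(s,186.2,135.5,.069))
a=snapshot("side"); P=pts(a)
m=(np.abs(P[...,0]-e[0])<.03)&(np.abs(P[...,1]-e[1])<.02)&(P[...,2]>.078)&(P[...,2]<e[2]-.017)
q=P[m]; print(len(q),np.percentile(q,[2,50,98],axis=0).round(4).tolist())
print(R.T@(np.array([.5325,.213,.1083])-e)*1000)
E
```

```text
time_s: 10.2
ee_pos: [0.5327, 0.2144, 0.1146]
orientation: [[-0.998, -0.07, 0.0], [-0.07, 0.998, 0.0], [-0.0, 0.0, -1.0]]
force: [0.7, -0.3, -0.4]
finger_gap: 0.096
grip_force: 97.9
side ray keyway [0.5351953  0.21249666 0.069     ]
42 [[0.5266, 0.2094, 0.0782], [0.5327, 0.2123, 0.0869], [0.5395, 0.2159, 0.0942]]
[ 0.3176252  -1.4138641   6.25134568]
```

```bash
python3 -m creep '[[[0,-1,4],0,255],[[0,-1,7],0,255],[[0,-1,9],0,255],[[0,-1,11],0,255],[[0,-1,12],0,255],[[0,-1,12],0,255]]'
```

```text
time_s: 10.85
ee_pos: [0.5325, 0.2136, 0.102]
orientation: [[-0.998, -0.07, -0.0], [-0.07, 0.998, -0.0], [0.0, -0.0, -1.0]]
force: [-0.6, 0.3, 0.1]
finger_gap: 0.095
grip_force: 97.9
```

Tip is 6 mm inside without any force. Pushing on past the pins with small wiggles.

```bash
python3 -m creep '[[[0,0,3],0.03,255],[[0,0,5],-0.03,255],[[0,0,7],0.03,255],[[0,0,9],-0.03,255],[[0,0,10],0,255],[[0,0,10],0,255]]'
```

```text
time_s: 11.45
ee_pos: [0.5325, 0.2132, 0.0923]
orientation: [[-0.998, -0.067, -0.0], [-0.067, 0.998, -0.001], [0.0, -0.001, -1.0]]
force: [-1.6, -2.1, 3.8]
finger_gap: 0.092
grip_force: 98.5
```

```bash
python3 -m creep '[[[0,0,2],0.03,255],[[0,0,4],-0.03,255],[[0,0,6],0.03,255],[[0,0,7],-0.03,255],[[0,0,8],0,255],[[0,0,8],0,255]]'; python3 -m creep '[[[0,0,1],0.03,255],[[0,0,2],-0.03,255],[[0,0,3],0.03,255],[[0,0,3],0,255],[[0,0,3],0,255]]'
```

```text
time_s: 12.05
ee_pos: [0.5326, 0.2142, 0.0853]
orientation: [[-0.998, -0.068, 0.001], [-0.068, 0.998, 0.0], [-0.001, 0.0, -1.0]]
force: [-5.3, -0.7, 9.8]
finger_gap: 0.096
grip_force: 99.5
time_s: 12.55
ee_pos: [0.5325, 0.2143, 0.0821]
orientation: [[-0.998, -0.07, 0.001], [-0.07, 0.998, 0.0], [-0.001, 0.0, -1.0]]
force: [-3.8, -1.6, 11.3]
finger_gap: 0.092
grip_force: 99.6
```

```bash
python3 -m creep '[[[0,0,1],0.03,255],[[0,0,2],-0.03,255],[[0,0,2],0,255],[[0,0,2],0,255]]'
python3 - <<'E'
from h import *
o=ctrl.get_obs(); e=np.array(o["ee_pos"]); a=snapshot("side"); P=pts(a); H,S,V=cv2.split(cv2.cvtColor(a["image"],cv2.COLOR_RGB2HSV))
near=(np.abs(P[...,0]-e[0])<.025)&(np.abs(P[...,1]-e[1])<.03)&(P[...,2]<.12)
c=near&(H>8)&(H<28)&(S>100); l=near&(H>118)&(H<150)&(S>50)
for q in(P[c],P[l]): print(len(q),np.percentile(q[:,2],[2,25,50,75,98]).round(4))
print(o["force"],o["torque"])
u,v=proj(a,[.5325,.213,.075]).astype(int); cv2.imwrite("pics/k4.png",cv2.resize(a["image"][v-30:v+30,u-30:u+30],(600,600))[...,::-1])
E
```

```text
time_s: 12.95
ee_pos: [0.5328, 0.2145, 0.0819]
orientation: [[-0.998, -0.068, 0.002], [-0.068, 0.998, -0.0], [-0.001, -0.0, -1.0]]
force: [-11.0, -5.2, 29.4]
finger_gap: 0.095
grip_force: 102.5
80 [0.0673 0.0693 0.0722 0.0765 0.0799]
40 [0.0787 0.0867 0.0987 0.1059 0.1151]
[-10.99245575  -5.22254036  29.4318246 ] [-1.23115126  2.70528469 -0.02558694]
```

View pics/k4.png

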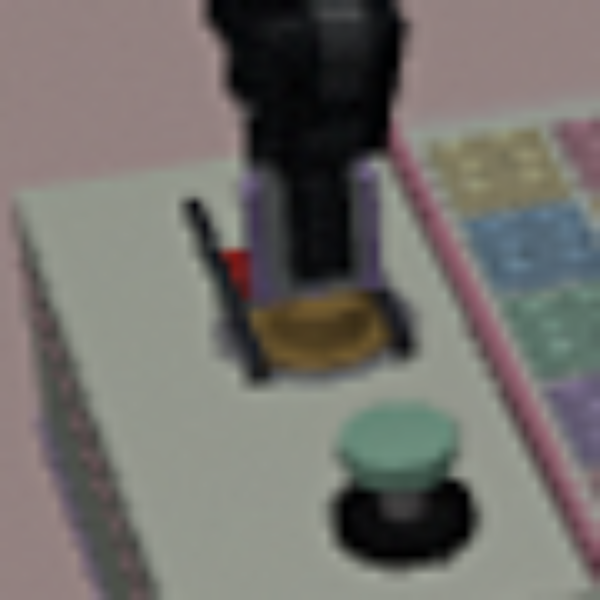

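Collar is seated on the lock (collar top at 0.080, stiff 29 N reaction) with the keyway unturned. I'll ease the push by 1 mm and turn clockwise.

```bash
python3 -m creep '[[[0,0,-1],0.1,255],[[0,0,-1],0.2,255],[[0,0,-1],0.3,255],[[0,0,-1],0.4,255],[[0,0,-1],0.5,255],[[0,0,-1],0.6,255],[[0,0,-1],0.7,255],[[0,0,-1],0.8,255],[[0,0,-1],0.8,255]]' 120
```

```text
time_s: 13.9
ee_pos: [0.533, 0.2144, 0.0821]
orientation: [[-0.742, 0.67, 0.002], [0.67, 0.742, 0.0], [-0.001, 0.001, -1.0]]
force: [-6.0, -3.3, 18.4]
finger_gap: 0.09
grip_force: 118.1
```

```bash
python3 -m creep '[[[0,0,0],0.1,255],[[0,0,0],0.2,255],[[0,0,0],0.3,255],[[0,0,0],0.4,255],[[0,0,0],0.5,255],[[0,0,0],0.6,255],[[0,0,0],0.7,255],[[0,0,0],0.8,255],[[0,0,0],0.9,255],[[0,0,0],0.92,255],[[0,0,0],0.92,255],[[0,0,0],0.92,255]]'
python3 - <<'E'
from h import *
o=ctrl.get_obs(); R=np.array(o["orientation"]); print(o["joints"],o["torque"],183.9-np.degrees(np.arctan2(R[1,0],R[0,0])))
e=np.array(o["ee_pos"]); a=snapshot("side"); P=pts(a)
u,v=proj(a,[.5325,.213,.085]).astype(int); cv2.imwrite("pics/k5.png",cv2.resize(a["image"][v-35:v+35,u-35:u+35],(600,600))[...,::-1])
E
```

```text
time_s: 15.1
ee_pos: [0.5331, 0.2144, 0.0821]
orientation: [[0.08, 0.997, 0.002], [0.997, -0.08, 0.0], [0.001, 0.002, -1.0]]
force: [-4.6, -1.6, 16.8]
finger_gap: 0.088
grip_force: 118.1
[ 0.06602939  0.42464339 -0.6429723   1.73612342  0.28560791  1.07372111
 -0.75123784] [-0.55141359  1.40663615  0.13262241] 98.46548914321703
```

View pics/k5.png

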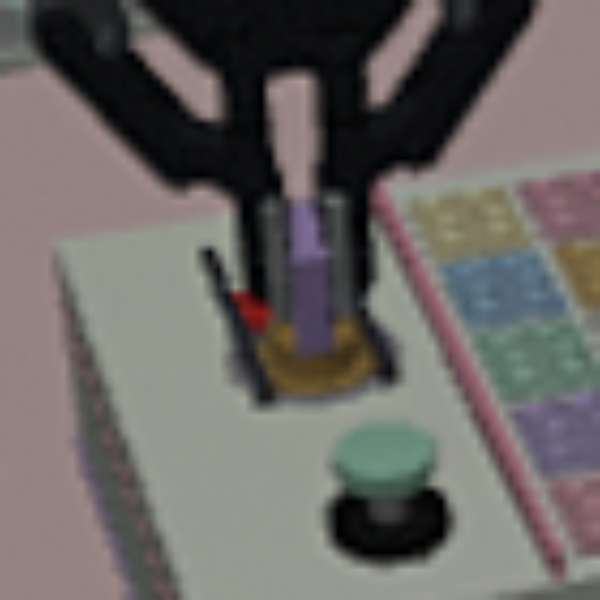

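Head is edge-on to the camera at (312,280): turned a quarter with the hand (1.72 rad), collar still down, torque 0.13 N m. A small extra turn for margin, then I hand in.

```bash
python3 -m creep '[[[0,0,0],0.04,255],[[0,0,0],0.06,255],[[0,0,0],0.06,255],[[0,0,0],0.06,255]]'
python3 - <<'E'
from h import *
o=ctrl.get_obs(); print(o["torque"],o["force"]); print(job.finish_job())
E
```

```text
time_s: 15.55
ee_pos: [0.5331, 0.2145, 0.0821]
orientation: [[0.139, 0.99, 0.002], [0.99, -0.139, 0.001], [0.001, 0.002, -1.0]]
force: [-5.6, -1.2, 17.6]
finger_gap: 0.091
grip_force: 118.2
[-0.61611376  1.43188956  0.21383758] [-5.63813652 -1.20029516 17.60571433]
the job is handed in; nothing more can be done
None
```

I handed the job in at about 15.6 s: I pressed the plunger to its stop, the shutter sprang open, and the key went fully home before I turned it a quarter turn clockwise and kept it gripped; no verdict came back on hand-in.

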